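Tip the tea carton down into its tray

ROBOT

A 6-joint arm with a two-finger parallel gripper is mounted at the origin on a cart in front of the work surface, level with it; the furniture and walls round the work are solid. World frame = base frame: x ahead of the robot, y to its left, z up, the work surface at z = 0. Lengths are in m, angles in rad, forces in N, time in s.
With the tool pointing down it reaches from about 0.275 to 0.75 m from the base axis. Payload 10.2 kg.
Tool frame: the origin (TCP) lies midway between the tips of the shut fingers; the grasp point (between the pads) lies 19 mm behind it (arm.hold_point_z is the distance from the TCP to the grasp point, in m); z points along the fingers, y is the line along which they close (so a half turn about z gives the same grasp; the last joint's range is limited). The gripper opens to 85 mm and grips with 20 to 120 N. Pads are 22 mm wide; open, the fingers measure 114 mm over their backs; the gripper's body (76 mm by 85 mm) begins 54 mm behind the grasp point. The pads swing forward as they close: fully open they stand 13 mm farther back than shut.
Start: joints at [-1.491, 0.313, 1.498, -0, 1.331, -0.223], TCP at [0.157, -0.501, 0.231] pointing down, gripper open.
Joint ranges: [-2.94, 2.94], [-0.97, 2.17], [0.19, 2.56], [-1.23, 4.37], [0.02, 3.11], [-2.88, 2.88]. Speed limits (rad/s): [2.39, 2.39, 3.01, 3.14, 3.14, 3.14].

INTERFACE

Orientations are given as a unit quaternion [w, x, y, z].
In Python, from workcell import arm gives the robot as it stands.
- The arm moves only by the tool carry_out, never from a script. Its argument "plan" is a list of rows, each a list of 7 numbers: the shift along the world's x, y, z in mm, then the turn, a rotation vector about the world's x, y, z in rad, then the closure, from -1 (fully open) to 1 (shut), so that 0 is half open. A call has 1 to 12 rows; each row is the pose to reach, as a shift and turn from the pose commanded when the call began; what a row does not reach only later rows make up. A row lasts 1/8 s, in which the tool goes at most 62.5 mm and 10.7 degrees, less where a joint would pass 70% of its speed; a pose out of reach is approached as far as the arm can. A call with a gripper value outside its range is refused whole. The fingers move at their own pace and stop on an object; "squeeze" is the grip in N (left out, the last holds). Time passes only in rows, so rows that repeat a pose let the fingers close. It gives the time, the measured TCP pose, the force, the opening and the grip force at its end, in the units of the state.
- arm.get_state(): the state, without advancing time (a new reading comes with each control period).
- arm.get_image(name): name is "scene" or "top" or "wrist"; returns (picture, depth): 384x512x3 uint8, blue, green, red; 384x512 float32, m along the optical axis (not along the pixel's ray), 0 where there is no reading.
- arm.calibration(name): a dict with "fx", "fy", "cx", "cy" (pixels), "rvec" (rotation vector, rad) and "tvec" (3), from world to camera coordinates, as OpenCV has them; the wrist camera has in their place "hand_eye" (4x4, takes a point from camera to tool coordinates, whose origin is the TCP and whose axes are the flange's). Camera axes: x right, y down, z forward; pixel columns grow to the right and rows downward; lengths in m; the calibration is good to about 2 mm. A picture is of the moment at which its call begins: read the wrist's pose just before it. calibration takes no time and is no camera call.
- arm.hand_in(): hands the job in; it is judged then, once.
The state is a dict: "t": time; "joint_pos": joint angles; "qd": joint speeds; "effort": joint torques, N m; "eef_pos": TCP position; "ee_rot": TCP orientation; "force": force on the tool from outside, world axes, zero at the start; "moment": the same for the moment, N m; "width": opening from 0.0 (shut) to 1.0 (fully open); "gripper_force": force on a finger pad.
Only numpy, scipy, OpenCV 4.12 (cv2) and the standard library are available. Lean on these libraries where they do the work, as an engineer would, in place of code of your own. Each camera call takes 0.05 s, during which the arm holds its last target. There are 200 camera calls.

TASK

The tea carton stands on end at the open front of the low wooden tray. Push it high up so that it topples away from the open front and lands flat on the tray floor between the two side rails, then push it along until its far end rests squarely against the tray's back stop. Only push gently with the fingertips or the outside of the fingers: do not pinch, lift or carry the carton, leave the other things where they are, and end clear of everything.

Things in the scene. Friction and masses are not known exactly. Their poses are not given: they have to be found in the camera images.
- tray: Low tray of brown wood, fixed, 270 long x 116 wide (all in mm). Origin: centre of its underside, on the worktop; +x along its length to the back stop, +y to its left rail, z up. Floor 5 thick. Side rails 20 tall, from x = +5 to the back stop, inner faces at y = +50 and -50. From x = -135 to +5 it has no rails and its front end is open.
- tray_stop (a point): Middle of the inner face of the tray's back stop, at tray x = +123, y = 0, on the floor's top (5 mm up); axes as the tray's. The stop is a bar 30 mm tall across the far end. A carton lying home has its centre 68 mm before this point.
- carton: Dark tea carton, closed, about 0.1 kg, 136 long (own y) x 68 wide (own x) x 66 thick (own z; the printed top bulges 3 more). Origin: centre of the 136 x 68 underside. It starts on end on the tray's front part, own y up, top 141 above the worktop, underside facing the back stop, printed top facing the open front, within 0.06 rad and 5 mm of the tray's axis.
- carton_mid (a point): Centre of the carton; axes as carton. Starts 73 mm above the worktop, 75 to 95 mm before the tray's origin. Pushed about 110 mm up, the carton pivots on its bottom edge and falls by itself past 26 degrees, to lie on its underside (own z up, centre 38 mm up) some 30 to 50 mm short of the stop.
- spice_a: Spice jar, 46 across x 106 tall, standing left of the tray. Origin: centre of its underside. Bystander.
- candle: Tealight, 38 across x 15 tall, left of the tray's front part. Origin: centre of its underside. Bystander.
- honey: Honey jar with a lid, 65 across x 100 tall, right of the tray near the back stop. Origin: centre of its underside. Bystander.
- mug: White spotted mug, 82 across (114 with handle) x 91 tall, right of the tray. Origin: centre of its underside. Bystander.
- shaker: Salt shaker, 44 across x 90 tall, at the back beside the sink. Origin: centre of its underside. Bystander.
- spoon: Teaspoon, 130 x 27 x 11, lying at the left of the worktop beside the tall cabinet. Origin: centre of its underside. Bystander.

How it is judged:
On the way:
1. the carton has toppled and lies flat on its underside on the tray floor between the side rails (angle between carton's own z axis and vertical below 0.08 rad and height (world z) of carton_mid below 0.043 m and y of carton_mid in the frame of tray between -0.022 and 0.022 m and x of carton_mid in the frame of tray above -0.02 m), for 0.2 s.
At the end, for the whole second after the job is handed in: The carton lies flat on its underside on the tray floor (tilt under 0.08 rad), between the rails (centre within 22 mm of the tray's axis), with its far end within 8 mm of the back stop and square to it within 0.12 rad, at rest (all of step 1 and x of carton_mid in the frame of tray above 0.047 m and angle between the y axis of carton and the x axis of tray, either way round below 0.12 rad and linear speed of carton below 0.01 m/s); the robot touches nothing.
It fails at once if the carton is lifted or carried (its centre more than 90 mm above the worktop) (height (world z) of carton_mid above 0.09 m).
It fails at once if the carton is squeezed, or pushed with more than 70 N (contact force between the fingers and carton above 70 N).
It fails at once if a bystander is moved more than 30 mm or tipped over (distance of any of spice_a, candle, honey, mug, shaker, spoon from where it was at the start of the episode above 0.03 m or angle between any of spice_a, candle, honey, mug, shaker's own z axis and vertical above 0.5 rad).
It also fails if it takes over 45 s, if anything falls off the work surface, if the arm or the gripper's body presses on something with over 40 N, if the wrist force passes 120 N, or if a joint passes its speed limit or range.

## Working session

There is one attempt and no reset: what is moved stays moved. The work goes in short steps, Python scripts to look and compute and a tool call to move; the robot and the scene stay as the last step left them, time stands still between calls to the robot, and variables do not carry over. Pictures are saved under pics/ and viewed, at most 10 in all, crops included, and the job is handed in when it is done.

Besides the shell and the picture viewer there is one more tool, called after ">>>" as name(argument=value, ...), one argument or row to a line, values as JSON. carry_out: Moves the arm, as the interface text tells. Its arguments: {"type":"object","properties":{"plan":{"type":"array","items":{"type":"array","items":{"type":"number"}}},"squeeze":{"type":"number"}},"required":["plan"]}

```bash
mkdir -p pics
cat > h.py <<'E'
import numpy as np, cv2
from workcell import arm
def cloud(name):
    im,d=arm.get_image(name); c=arm.calibration(name)
    v,u=np.mgrid[:384,:512]
    P=np.stack([(u-c['cx'])/c['fx']*d,(v-c['cy'])/c['fy']*d,d],-1)
    R=cv2.Rodrigues(np.array(c['rvec'],float))[0]
    W=(P-np.array(c['tvec']).ravel())@R
    W[d==0]=np.nan
    return im,W
E
python3 - <<'E'
from h import *
for n in ('top','scene'):
    im,W=cloud(n); cv2.imwrite(f'pics/{n}0.png',im); np.save(f'{n}0.npy',W)
s=arm.get_state(); print(s)
E
```

```text
{'t': 0.1, 'joint_pos': array([-1.49139261e+00,  3.13411364e-01,  1.49838618e+00,  4.12161649e-05,
        1.33098765e+00, -2.23413125e-01]), 'qd': array([ 1.24985491e-05, -3.02410285e-04, -3.30452599e-03,  2.95252772e-04,
        1.73031757e-03,  8.42547715e-04]), 'effort': array([ 2.71261175e-03, -4.12898648e+01, -2.60141999e+01, -2.16999983e-04,
        2.98107232e-03,  4.55049545e-07]), 'eef_pos': array([ 0.15653311, -0.50087652,  0.230774  ]), 'ee_rot': array([-5.93285144e-04,  9.88560190e-01,  1.50825712e-01,  6.28607306e-05]), 'force': array([-0.4795468 , -0.26339408,  0.14274543]), 'moment': array([0.00379839, 0.03042742, 0.02370475]), 'gripper_force': 0.0, 'width': 1.0016615967956273}
```

View pics/top0.png

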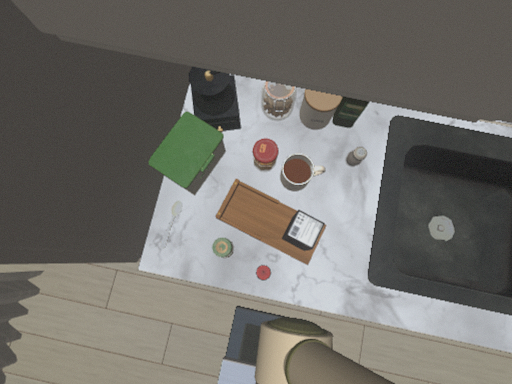

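View pics/scene0.png

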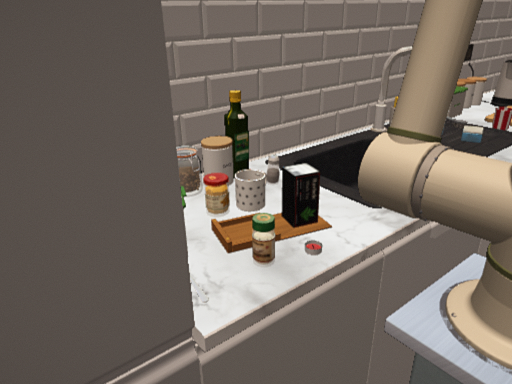

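The top view shows the tray running from its open end near (315,245) to its back stop near (228,200), with the carton standing at (303,230). The spice jar is at (222,247), the candle at (263,272), the honey at (265,153) and the mug at (298,172). Next I'll measure the tray and carton.

Run:
```python
from h import *
W=np.load('top0.npy'); im=cv2.imread('pics/top0.png')
for n,(u,v) in dict(spice=(222,247),candle=(263,272),honey=(265,150),mug=(298,170),stop=(228,197),front=(312,252),carton=(303,228),shaker=(360,153)).items(): print(n,W[v,u].round(3))
# carton top
m=np.zeros(W.shape[:2],bool); m[205:255,280:330]=1
c=m&(abs(W[...,2]-.141)<.012)
p=W[c]; print('carton n',len(p),np.median(p[:,2])); r=cv2.minAreaRect((p[:,:2]*1000).astype(np.float32)); print(r, cv2.boxPoints(r).round())
# tray floor: brown colour, z<0.035
hsv=cv2.cvtColor(im,cv2.COLOR_BGR2HSV)
b=(hsv[...,0]<20)&(hsv[...,1]>110)&(W[...,2]<.045)&(W[...,2]>-.01); m[:]=0; m[175:265,212:330]=1; b&=m
n,l,st,_=cv2.connectedComponentsWithStats(b.astype(np.uint8)); b=l==1+st[1:,4].argmax()
q=W[b]; r=cv2.minAreaRect((q[:,:2]*1000).astype(np.float32)); print('tray',len(q),r,cv2.boxPoints(r).round())
print(np.percentile(q[:,2],[5,50,95]))
# stop points / rail
for lo,hi in((.026,.036),(.016,.023)):
    s=q[(q[:,2]>lo)&(q[:,2]<hi)]; print(lo,len(s), cv2.minAreaRect((s[:,:2]*1000).astype(np.float32)))
# scene cloud too
```

```text
spice [0.411 0.213 0.106]
candle [0.373 0.106 0.007]
honey [0.665 0.164 0.1  ]
mug [0.644 0.071 0.055]
stop [0.541 0.235 0.031]
front [ 0.449 -0.009  0.004]
carton [0.49  0.041 0.141]
shaker [ 0.711 -0.071  0.09 ]
carton n 892 0.14082649269075415
((488.0242614746094, 34.615257263183594), (67.75843048095703, 66.35367584228516), 74.7256088256836) [[447.  11.]
 [511.  -7.]
 [529.  59.]
 [465.  76.]]
tray 2118 ((512.3125, 139.81993103027344), (210.98805236816406, 113.0265884399414), 75.39816284179688) [[431.  52.]
 [540.  23.]
 [594. 228.]
 [484. 256.]]
[0.00266215 0.00549596 0.02753274]
0.026 113 ((537.598876953125, 236.86077880859375), (10.151082992553711, 112.89070129394531), 74.35372161865234)
0.016 172 ((520.6734619140625, 173.43453979492188), (117.48635864257812, 112.15794372558594), 75.31034088134766)
```

>>> carry_out(
  plan=[
    [28,42,0,0,0,0.09,0.3],
    [56,84,0,0,0,0.18,0.3],
    [85,126,0,0,0,0.28,0.3],
    [113,168,0,0,0,0.37,0.3],
    [142,210,0,0,0,0.46,0.3],
    [170,252,0,0,0,0.55,0.3],
    [198,294,0,0,0,0.64,0.3],
    [227,336,0,0,0,0.73,0.3],
    [255,378,0,0,0,0.83,0.3],
    [284,420,0,0,0,0.92,0.3],
    [312,462,0,0,0,1.01,0.3],
    [312,462,0,0,0,1.01,0.3],
  ],
  squeeze=20,
)

```text
t: 1.6
eef_pos: [0.4692, -0.0368, 0.2308]
ee_rot: [-0.001, 0.791, 0.612, -0.0]
force: [-0.8, -0.1, -0.1]
width: 0.348
gripper_force: 0.0
```

Run:
```python
from h import *
im,W=cloud('top'); cv2.imwrite('pics/top1.png',im[140:300,180:380].repeat(3,0).repeat(3,1)); 
s=arm.get_state();print(s['t'],s['eef_pos'],s['ee_rot'],s['width'],s['force'])
```

```text
1.65 [ 0.46860567 -0.03819166  0.23082571] [-3.87429411e-04  7.91502928e-01  6.11165138e-01 -3.73428570e-04] 0.35140288542893844 [ 0.10067863 -0.65505065 -0.03055426]
```

View pics/top1.png

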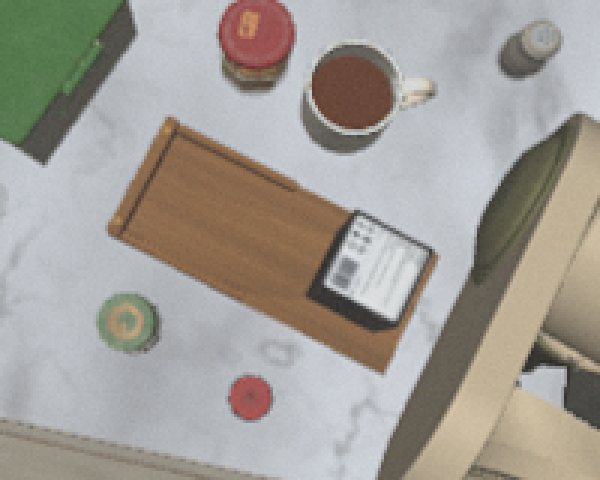

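The gripper is clear behind the carton's front face. The carton is still standing at crop (375,265), and the wrist housing is to its right. Next I'll descend, then push at about 110 mm height along the tray axis.

>>> carry_out(
  plan=[
    [0,0,-35,0,0,0,0.3],
    [0,0,-75,0,0,0,0.3],
    [0,0,-110,0,0,0,0.3],
    [0,0,-123,0,0,0,0.3],
    [1,5,-123,0,0,0,0.3],
    [3,10,-123,0,0,0,0.3],
    [4,15,-123,0,0,0,0.3],
    [5,19,-123,0,0,0,0.3],
    [6,24,-123,0,0,0,0.3],
    [8,29,-123,0,0,0,0.3],
  ],
)

```text
t: 2.9
eef_pos: [0.4766, -0.0097, 0.1084]
ee_rot: [0.0, 0.792, 0.61, 0.0]
force: [-0.2, 0.4, 1.0]
width: 0.351
gripper_force: 0.0
```

>>> carry_out(
  plan=[
    [1.3,4.8,0,0,0,0,0.3],
    [2.6,9.7,0,0,0,0,0.3],
    [3.8,14.5,0,0,0,0,0.3],
    [5.1,19.3,0,0,0,0,0.3],
    [6.4,24.2,0,0,0,0,0.3],
  ],
)

```text
t: 3.52
eef_pos: [0.483, 0.0144, 0.1083]
ee_rot: [-0.0, 0.792, 0.61, -0.0]
force: [0.6, -0.6, 0.1]
width: 0.353
gripper_force: 0.2
```

Run:
```python
from h import *
im,W=cloud('scene'); cv2.imwrite('pics/sc1.png',im[120:290,180:380].repeat(3,0).repeat(3,1)); 
s=arm.get_state();print(s['t'],s['eef_pos'],s['width'],s['force'])
```

```text
3.575 [0.48310299 0.0148445  0.10830108] 0.35845649682401204 [-0.75113258  0.29039985 -0.49180825]
```

View pics/sc1.png

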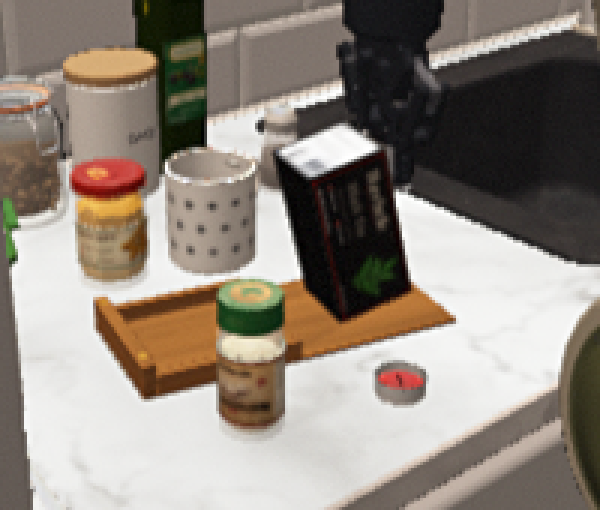

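The carton is tipping: its top is at crop (335,150) and its bottom at (340,310). It leans about 12° toward the stop, and the fingers are behind its top. I'll keep pushing.

>>> carry_out(
  plan=[
    [1.3,4.8,0,0,0,0,0.3],
    [2.6,9.7,0,0,0,0,0.3],
    [3.8,14.5,0,0,0,0,0.3],
    [5.1,19.3,0,0,0,0,0.3],
    [6.4,24.2,0,0,0,0,0.3],
    [7.7,29,0,0,0,0,0.3],
    [7.7,29,0,0,0,0,0.3],
    [7.7,29,0,0,0,0,0.3],
    [7.7,29,0,0,0,0,0.3],
  ],
)

```text
t: 4.7
eef_pos: [0.4906, 0.0429, 0.1083]
ee_rot: [-0.0, 0.792, 0.61, -0.0]
force: [-0.1, -0.5, 0.5]
width: 0.347
gripper_force: 0.0
```

Run:
```python
from h import *
im,W=cloud('scene'); cv2.imwrite('pics/sc2.png',im[120:290,180:380].repeat(3,0).repeat(3,1)); 
s=arm.get_state();print(s['t'],s['eef_pos'],s['width'],s['force'])
```

```text
4.75 [0.49062847 0.04296745 0.10829926] 0.35001070532330864 [-0.79173986  0.05413729 -0.3389509 ]
```

View pics/sc2.png

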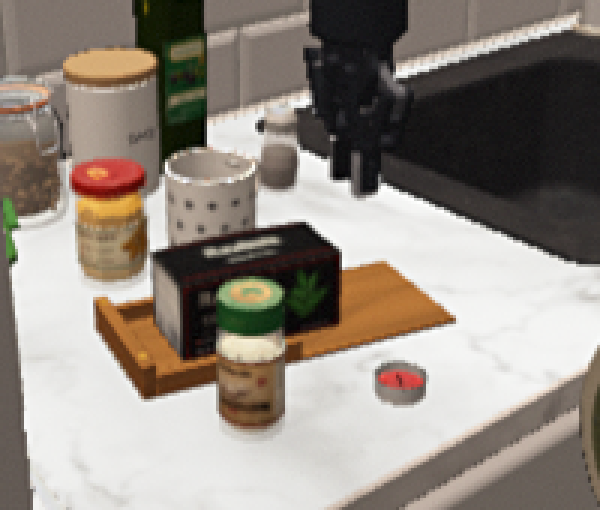

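The carton lies flat between the rails, from crop (155,300) to (340,270), short of the stop. I'll back off and lower the fingers, then measure it.

>>> carry_out(
  plan=[
    [-5,-18,0,0,0,0,0.3],
    [-10,-36,-10,0,0,0,0.3],
    [-10,-36,-35,0,0,0,0.3],
    [-10,-36,-60,0,0,0,0.3],
    [-10,-36,-70,0,0,0,0.3],
    [-10,-36,-70,0,0,0,0.3],
  ],
)

```text
t: 5.5
eef_pos: [0.4806, 0.0071, 0.0382]
ee_rot: [-0.0, 0.792, 0.61, -0.0]
force: [0.0, 0.1, 0.4]
width: 0.349
gripper_force: 0.0
```

```bash
cat > m.py <<'E'
from h import *
d=np.array([.255,.967]); n=np.array([-.967,.255]); o=np.array([505,112.])
for k in('top','scene'):
    im,W=cloud(k); cv2.imwrite(f'pics/{k}_m.png',im)
    T=np.stack([(W[...,:2]*1000-o)@d,(W[...,:2]*1000-o)@n,W[...,2]*1000],-1)
    p=T[(abs(T[...,0])<160)&(abs(T[...,1])<48)&(T[...,2]>63)&(T[...,2]<80)]
    p=p[p[:,0]>-75]
    r=cv2.minAreaRect(p[:,:2].astype(np.float32)); print(k,len(p),r,'x',np.percentile(p[:,0],[1,99]).round(1),'y',np.percentile(p[:,1],[1,99]).round(1),'z',np.percentile(p[:,2],[10,50,90]).round(1))
    s=T[(abs(T[...,0]-129)<12)&(abs(T[...,1])<50)&(T[...,2]>27)&(T[...,2]<38)]
    print(' stop x',np.percentile(s[:,0],[3,50,97]).round(1) if len(s) else None)
s=arm.get_state(); e=s['eef_pos'][:2]*1000-o
print(s['t'],s['eef_pos'],'tcp tray',e@d,e@n,s['force'])
E
python3 m.py
```

```text
top 1451 ((23.33080291748047, -3.1977691650390625), (66.05396270751953, 134.1797637939453), 89.84200286865234) x [-42.4  89. ] y [-35.6  29.5] z [70.8 72.8 74.9]
 stop x [122.5 128.1 133.9]
scene 913 ((24.510475158691406, -1.903778076171875), (69.80511474609375, 135.33782958984375), 89.08975982666016) x [-40.7  91.6] y [-34.5  31.1] z [67.1 71.7 72.8]
 stop x [123.6 129.5 134.9]
5.6 [0.48113291 0.00697319 0.03904784] tcp tray -107.64702887419321 -3.702359605675214 [0.23039768 0.14084438 0.39898066]
```

The carton is square, 2–3 mm off-axis and about 31 mm short of the stop. I'll push along the axis.

>>> carry_out(
  plan=[
    [4,15,0,0,0,0,0.3],
    [8,31,0,0,0,0,0.3],
    [11,44,0,0,0,0,0.3],
    [12.5,48,0,0,0,0,0.3],
    [13.5,52,0,0,0,0,0.3],
    [14.5,56,0,0,0,0,0.3],
    [15.5,60,0,0,0,0,0.3],
    [16.5,64,0,0,0,0,0.3],
    [18,68,0,0,0,0,0.3],
    [19,72,0,0,0,0,0.3],
    [19.5,74,0,0,0,0,0.3],
    [19.5,74,0,0,0,0,0.3],
  ],
)

```text
t: 7.1
eef_pos: [0.5001, 0.0813, 0.0382]
ee_rot: [-0.0, 0.792, 0.61, 0.0]
force: [-0.3, 0.3, 0.8]
width: 0.352
gripper_force: 0.0
```

```bash
python3 m.py
```

```text
top 726 ((63.09052276611328, -3.1671676635742188), (105.69024658203125, 66.07293701171875), 0.10761930048465729) x [ 13.6 115.2] y [-35.7  29.6] z [70.8 72.8 74.8]
 stop x [122.4 128.  133.5]
scene 1016 ((40.397605895996094, -1.1226692199707031), (154.9356689453125, 69.00515747070312), 0.8395953178405762) x [-32.8 117. ] y [-33.8  31.4] z [66.7 71.6 73. ]
 stop x [117.1 128.7 134.5]
7.2 [0.50013068 0.08109363 0.03828844] tcp tray -31.12813837621505 -3.172492368465073 [-0.32491993 -0.33406022 -0.12462004]
```

Far end is about 5 mm from the stop, so I'll creep in.

>>> carry_out(
  plan=[
    [0.3,1,0,0,0,0,0.3],
    [0.5,2,0,0,0,0,0.3],
    [0.8,3,0,0,0,0,0.3],
    [1,4,0,0,0,0,0.3],
    [1,4,0,0,0,0,0.3],
  ],
)

```text
t: 7.82
eef_pos: [0.5012, 0.0852, 0.0383]
ee_rot: [-0.0, 0.792, 0.61, 0.0]
force: [0.4, -0.1, -0.4]
width: 0.349
gripper_force: 0.0
```

>>> carry_out(
  plan=[
    [0.2,0.7,0,0,0,0,0.3],
    [0.4,1.4,0,0,0,0,0.3],
    [0.4,1.4,0,0,0,0,0.3],
  ],
)

```text
t: 8.2
eef_pos: [0.5016, 0.0866, 0.0383]
ee_rot: [-0.0, 0.792, 0.61, 0.0]
force: [0.5, 0.8, -1.1]
width: 0.348
gripper_force: 0.0
```

>>> carry_out(
  plan=[
    [0.2,0.7,0,0,0,0,0.3],
    [0.4,1.4,0,0,0,0,0.3],
    [0.4,1.4,0,0,0,0,0.3],
  ],
)

```text
t: 8.57
eef_pos: [0.5016, 0.087, 0.0383]
ee_rot: [0.0, 0.792, 0.61, -0.001]
force: [-3.4, -8.8, 2.7]
width: 0.353
gripper_force: 4.3
```

The force rose to about 9 N, so the carton has reached the stop. I'll back off, rise and check.

>>> carry_out(
  plan=[
    [-2,-8,0,0,0,0,0.3],
    [-8,-30,0,0,0,0,0.3],
    [-16,-60,0,0,0,0,0.3],
    [-25,-95,0,0,0,0,0.3],
    [-25,-95,50,0,0,0,0.3],
    [-25,-95,100,0,0,0,0.3],
    [-25,-130,150,0,0,0,0.3],
    [-25,-160,160,0,0,0,0.3],
    [-25,-160,160,0,0,0,0.3],
  ],
)

```text
t: 9.7
eef_pos: [0.4771, -0.0736, 0.199]
ee_rot: [0.001, 0.793, 0.609, 0.001]
force: [-0.5, -0.3, -0.4]
width: 0.352
gripper_force: 0.0
```

```bash
python3 m.py; python3 -c "
import cv2;im=cv2.imread('pics/top_m.png');cv2.imwrite('pics/fin.png',im[140:300,180:380].repeat(3,0).repeat(3,1))"
```

```text
top 1452 ((54.33967590332031, -3.1742324829101562), (134.48846435546875, 66.25668334960938), 0.02361159585416317) x [-11.7 119.9] y [-35.7  29.6] z [70.8 72.9 74.9]
 stop x [122.8 130.2 133.7]
scene 942 ((55.304412841796875, -2.119670867919922), (70.2578125, 136.6974639892578), 89.81736755371094) x [ -9.8 122.5] y [-34.7  31.6] z [67.1 71.6 72.9]
 stop x [120.1 127.7 134.9]
9.8 [ 0.47658577 -0.07180272  0.19774838] tcp tray -184.9828530332775 -19.39313600906372 [ 0.69043937  0.32666481 -0.72254528]
```

View pics/fin.png

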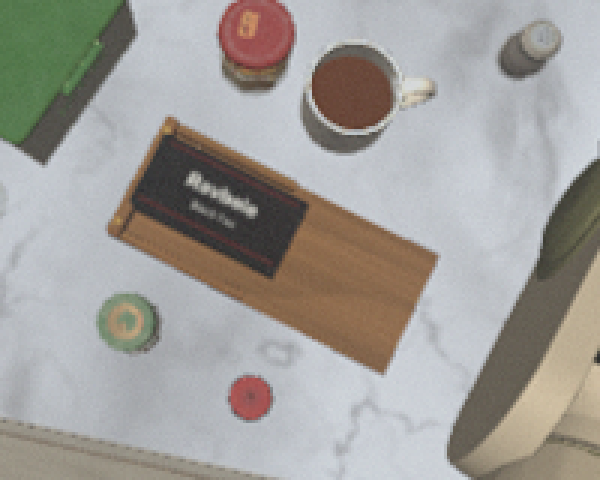

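The carton lies flat against the back stop, with its centre at crop (220,205) and tray x about 55 mm, and it is square. Bystanders are unmoved and the arm is clear.

```bash
python3 -c "
from workcell import arm;print(arm.hand_in())"
```

```text
the job is handed in; nothing more can be done
None
```

The carton was toppled and pushed home: it lies flat and square against the back stop, about 3 mm off the tray's axis, with the bystanders unmoved and the arm clear. The job is handed in, but no verdict came back.

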